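# Unlock the router-bit tray and hold it up level

### The arm

A 7-joint arm with a two-finger parallel gripper is mounted at the origin on the work surface. World frame = base frame: x ahead of the robot, y to its left, z up, the work surface at z = 0. Lengths are in m, angles in rad, forces in N, time in s.
With the tool pointing down it reaches from about 0.4 to 0.85 m from the base axis. Payload 10.4 kg.
Tool frame: the origin (TCP) lies midway between the tips of the shut fingers; the grasp point (between the pads) lies 19 mm behind it (manip.tcp_to_grasp is the distance from the TCP to the grasp point, in m); x points along the fingers, y is the direction in which the jaws open and shut, and the axes are right-handed (so a half turn about x gives the same grasp; the last joint's range is limited). The gripper opens to 85 mm and grips with 20 to 120 N. Pads are 22 mm wide; open, the fingers measure 114 mm over their backs; the gripper's body (76 mm by 85 mm) begins 54 mm behind the grasp point. The pads swing forward as they close: fully open they stand 13 mm farther back than shut.
Start: joints at [1.234, 0.332, -0.065, 1.46, 0.022, 1.35, -0.088], TCP at [0.193, -0.594, 0.231] pointing down, gripper open.
Joint ranges: [-2.6, 2.6], [-0.5, 2.12], [-1.47, 1.34], [0.16, 2.42], [-1.27, 4.41], [0.06, 2.06], [-2.6, 2.6]. Speed limits (rad/s): [2.22, 2.22, 2.79, 2.79, 3.14, 3.14, 3.14].

### API

Orientations are given as a unit quaternion [x, y, z, w].
In Python, from workcell import monitor, viewer, manip gives the robot as it stands. The module is installed in compiled form; this text tells all that it offers.
- The arm moves only by the tool send_rows, never from a script. Its arguments are lists of equal length, an entry for each row: "grip": the closure in counts, from 0 (fully open) to 255 (shut); "offset": the shift along the tool's x, y, z in mm, a list of three; "twist": the turn about the tool's x in degrees. In form: {"grip": [grip, ...], "offset": [[tx, ty, tz], ...], "twist": [twist, ...]}. A call has exactly 5 rows; each row is the pose to reach, as a shift and turn from the pose commanded when the call began, along the tool's axes at that moment; what a row does not reach only later rows make up. A row lasts 1/12 s, in which the tool goes at most 41.7 mm and 7.16 degrees, less where a joint would pass 70% of its speed; a pose out of reach is approached as far as the arm can. A call with a gripper value outside its range is refused whole. The fingers move at their own pace and stop on an object; "newtons" is the grip in N (left out, the last holds). Time passes only in rows, so rows that repeat a pose let the fingers close, or fill a call up. It gives the time, the measured TCP pose, the force and the opening at its end, in the units of the state.
- monitor.get_obs(): the state, without advancing time (a new reading comes with each control period).
- viewer.camera(name): name is "scene" or "side" or "wrist"; returns (picture, depth): 384x512x3 uint8, blue, green, red; 384x512 float32, m along the optical axis (not along the pixel's ray), 0 where there is no reading.
- viewer.camera_model(name): a dict with "camera_matrix" (3x3 intrinsics, pixels), "distortion" ([k1, k2, p1, p2, k3] as OpenCV has them; the pictures are not rectified), "R" (3x3) and "t" (3): a world point X has camera coordinates R X + t; the wrist camera has in their place "mount" (4x4, takes a point from camera to tool coordinates, whose origin is the TCP and whose axes are the tool frame's). Camera axes: x right, y down, z forward; pixel columns grow to the right and rows downward; lengths in m; the calibration is good to about 2 mm. A picture is of the moment at which its call begins: read the wrist's pose just before it. camera_model takes no time and is no camera call.
- manip.hand_in(): hands the job in, once; it reports no verdict.
Trained networks look in the newest picture that a camera, given by its name, has taken for a name from the list of things; names that differ only in an ending like _2 or _b are one class to them, and where a whole thing is asked for, a point or a joint stands for the part that bears it (a point fixed in the world has none). Each returns a list of dicts, best first, with "score" (0 to 1); they miss things now and then, are a little off and sometimes report something else, mostly with a low value. They report only what shows in the picture. A call takes as long as a camera call.
- viewer.recognise(target, camera): "box" ([left, top, width, height] in pixels, round what is visible of it).
- viewer.regions_of(target, camera): "region" (384x512 bool, what is visible of it) and "box" ([left, top, width, height] in pixels, round what is visible of it).
- viewer.spot_point(target, camera): "position" ([column, row] in pixels: a listed point, or the origin of a listed thing).
The state is a dict: "clock": time; "joint_pos": joint angles; "joint_velocities": joint speeds; "tau": joint torques, N m; "position": TCP position; "ee_rot": TCP orientation; "ft_force": force on the tool from outside, world axes, zero at the start; "torque": the same for the moment, N m; "grip_width": opening from 0.0 (shut) to 1.0 (fully open).
Only numpy, scipy, OpenCV 4.12 (cv2) and the standard library are available. Lean on these libraries where they do the work, as an engineer would, in place of code of your own. Each camera call takes 0.05 s, during which the arm holds its last target.

### The job

The tray of router bits is locked in its dock: take the steel key from its wooden stand, push it fully down into the square hole of the lock, and turn it clockwise (seen from above) to the stop so that the catch swings off the tray. Leave the key in the lock, then lift the tray by its handle until its underside is at least 10 cm above the bench, keeping it level all the way so that the loose brass bushing stays on it, and disturb nothing else on the bench. Finish while holding the tray there in the gripper, still and level; do not put it down or let go.

Things in the scene. Friction and masses are not known exactly. Their poses are not given: they have to be found in the camera images.
- dock: dark steel dock plate fixed to the bench, 270 x 130 x 12 mm. Origin on the bench under the middle of the tray's seat; its x axis points from the lock towards the tray, its y across. The plate reaches from x = -175 to +95 mm. Low rails (8 mm high above the plate) stand round the tray with 4 mm play. The lock stands at x = -135 mm, y = 0.
- lock (a joint): turn of the lock (rad) about its upright axis: 0 = catch straight over the tray (along the dock's +x), grows clockwise seen from above, stop at 1.25. Starts between 0 and 0.2. Above about 0.8 the catch is clear of the tray. It stays where it is left; about 0.12 N m of friction. The catch is a flat steel arm 18 mm wide and 6 mm thick at 37 to 43 mm height that reaches 73 mm from the lock's axis.
- lock_mouth (a point): centre of the square hole's mouth, on the lock's axis, at the top of the brass 38 x 38 mm lock block, 68 mm above the bench. The hole is 16.4 mm square, 25 mm deep, open upward; this frame turns with the lock and the hole's sides lie along its x and y axes (x along the catch).
- key: steel key of 120 g standing upright in the stand: square shank 14 x 14 mm, 42 mm long (the lowest 6 mm stepped down to 9 x 9 mm), and on it a flat grip (bow) 36 mm wide along the key's x, 14 mm thick along its y, from 42 to 76 mm above its lower end. Origin at the centre of its lower end, z up; shank faces parallel to the grip's faces. It fits the lock in any of the four quarter turns, with about 1.2 mm play each side, so it turns about 0.2 rad before it drives the lock.
- key_grip (a point): middle of the key's flat grip, 60 mm above its lower end; pinch it across the 14 mm thickness (the key's y)
- stand: light wooden block, 60 x 60 x 40 mm, fixed to the bench; origin under its centre. The key stands in its 16.4 mm square hole, which is 25 mm deep.
- tray: wooden tray, 0.4 to 0.65 kg: base 150 (x) x 100 (y) x 22 mm with router bits standing on both sides (up to 60 mm above its underside), two end posts at x = -50 and +50 mm (14 mm thick), and a wooden handle bar along its x. Origin at the centre of its underside, z up. Its weight is centred within a few mm of the middle.
- tray_handle (a point): middle of the handle bar, 112 mm above the tray's underside; the bar is 20 mm wide (tray's y), 20 mm tall and free for 86 mm along the tray's x
- bushing: loose brass ring, 30 mm across, 8 mm tall, 30 g, lying on the tray's base beside the handle (tray's y about -34 mm); origin under its centre
- sanding_block: bystander: cork sanding block, 90 x 55 x 30 mm, origin at the centre of its underside, long side along its x
- hammer: bystander: wooden-handled hammer lying beyond the dock
- glue_bottle: bystander: yellow glue bottle, 56 mm across, 130 mm tall, origin under its centre
- offcut: bystander: dark wooden offcut, 100 x 40 x 30 mm, origin under its centre
- screwdriver: bystander: wooden-handled screwdriver lying on the bench
- screw_cup: bystander: open steel cup, 72 mm across, 60 mm tall, origin under its centre
- bench_dog: bystander: round wooden bench dog (a mushroom-headed peg) standing on the bench, 28 mm across, 55 mm tall, origin under its centre; not the key

How it is judged:
On the way, in this order (a step that is already met when the one before it is completed fails the run):
1. the key stands fully down in the lock, the catch still over the tray (horizontal distance between key and lock_mouth below 0.007 m and z of key in the frame of lock_mouth below -0.017 m and angle between key's own z axis and vertical below 0.2 rad and value of joint lock below 0.6 rad), for 0.2 s.
2. the key in the lock is turned clockwise to the stop (horizontal distance between key and lock_mouth below 0.007 m and z of key in the frame of lock_mouth below -0.017 m and angle between key's own z axis and vertical below 0.2 rad and value of joint lock above 1.05 rad), for 0.2 s.
3. the tray is lifted clear, level (height (world z) of tray above 0.09 m and angle between tray's own z axis and vertical below 0.14 rad), for 0.2 s.
At the end, for the whole second after the job is handed in: Tray held in the fingers (over 2 N), underside over 90 mm above the bench, tilt under 0.14 rad, still (20 mm/s, 0.1 rad/s), touching none of dock, stand, key, bystanders; bushing on it; key over 17 mm deep in the lock, within 7 mm of its axis; lock past 1.05 rad (all of step 2 and all of step 3 and linear speed of tray below 0.02 m/s and angular speed of tray below 0.1 rad/s and contact force between the fingers and tray above 2 N and contact force between tray and dock below 0.1 N and contact force between tray and stand below 0.1 N and contact force between tray and key below 0.1 N and contact force between tray and sanding_block below 0.1 N and contact force between tray and hammer below 0.1 N and contact force between tray and glue_bottle below 0.1 N and contact force between tray and offcut below 0.1 N and contact force between tray and screwdriver below 0.1 N and contact force between tray and screw_cup below 0.1 N and contact force between tray and bench_dog below 0.1 N and z of bushing in the frame of tray between 0.015 and 0.06 m and x of bushing in the frame of tray between -0.075 and 0.075 m and y of bushing in the frame of tray between -0.05 and 0.05 m); the arm keeps its last pose, push and grip.
It fails at once if the tray is tipped (more than about 17 degrees) (angle between tray's own z axis and vertical above 0.3 rad).
It fails at once if a bystander is moved by more than 25 mm (distance of any of sanding_block, hammer, glue_bottle, offcut, screwdriver, screw_cup, bench_dog from where it was at the start of the episode above 0.025 m).
It also fails if it takes over 69 s, if anything falls off the work surface, if the arm or the gripper's body presses on something with over 40 N, if the wrist force passes 120 N, or if a joint passes its speed limit or range.

## Working session

There is one attempt and no reset: what is moved stays moved. The work goes in short steps, Python scripts to look and compute and a tool call to move; the robot and the scene stay as the last step left them, time stands still between calls to the robot, and variables do not carry over. Pictures are saved under pics/ and viewed, and the job is handed in when it is done.

Besides the shell and the picture viewer there is one more tool, called after ">>>" by a JSON object that holds its "name" and its "arguments". send_rows: Moves the arm, as the interface text tells. Its arguments: {"type":"object","properties":{"grip":{"type":"array","items":{"type":"number"}},"offset":{"type":"array","items":{"type":"array","items":{"type":"number"}}},"twist":{"type":"array","items":{"type":"number"}},"newtons":{"type":"number"}},"required":["grip","offset","twist"]}

```bash
mkdir -p pics; cat > h.py <<'E'
import numpy as np, cv2
from workcell import monitor, viewer, manip
from scipy.spatial.transform import Rotation as Rn
def pose():
    o=monitor.get_obs(); return np.array(o["position"]),Rn.from_quat(o["ee_rot"]).as_matrix(),o
def ext(cam,p=None,R=None):
    m=viewer.camera_model(cam)
    K=np.array(m["camera_matrix"]);D=np.array(m["distortion"])
    if cam=="wrist":
        if p is None: p,R,_=pose()
        M=np.array(m["mount"]); Rw=R@M[:3,:3]; c=R@M[:3,3]+p
    else:
        Rw=np.array(m["R"]).T; c=-Rw@np.array(m["t"])
    return K,D,Rw,c
def ray(cam,uv,E=None):
    K,D,Rw,c=E or ext(cam)
    n=cv2.undistortPoints(np.array(uv,float).reshape(-1,1,2),K,D).reshape(-1,2)
    d=np.c_[n,np.ones(len(n))]@Rw.T
    return c,d
def at_z(cam,uv,z,E=None):
    c,d=ray(cam,uv,E); return c+d*((z-c[2])/d[:,2:])
def proj(cam,X,E=None):
    K,D,Rw,c=E or ext(cam)
    X=np.atleast_2d(X); q=(X-c)@Rw
    return cv2.projectPoints(q.reshape(-1,1,3),np.zeros(3),np.zeros(3),K,D)[0].reshape(-1,2)
def cloud(cam,depth,E=None):
    K,D,Rw,c=E or ext(cam)
    v,u=np.mgrid[0:384,0:512]; n=cv2.undistortPoints(np.c_[u.ravel(),v.ravel()].astype(float).reshape(-1,1,2),K,D).reshape(-1,2)
    P=np.c_[n,np.ones(len(n))]*depth.reshape(-1,1)
    return (P@Rw.T+c).reshape(384,512,3)
E
python3 - <<'E'
from h import *
p,R,o=pose(); print({k:np.round(v,3) for k,v in o.items()}); print(R.round(3)); print(manip.tcp_to_grasp)
for c in ["scene","side","wrist"]:
    E=ext(c); im,d=viewer.camera(c); cv2.imwrite(f"pics/a_{c}.png",im); np.save(f"a_{c}.npy",d); print(c,E[3].round(3),E[2][:,2].round(3))
    for t in ["lock_mouth","key","key_grip","tray","tray_handle","stand","lock","dock","bench_dog","bushing","glue_bottle","screw_cup"]:
        r=viewer.spot_point(t,c)[:2] if t!="lock" else viewer.recognise(t,c)[:2]
        print(t,[( [round(float(z)) for z in (x.get("position",x.get("box")))],round(x["score"],2)) for x in r])
E
```

```text
{'clock': np.float64(0.0), 'joint_pos': array([ 1.234,  0.333, -0.065,  1.461,  0.022,  1.35 , -0.089]), 'joint_velocities': array([-0.001, -0.   , -0.   , -0.001, -0.   ,  0.001, -0.001]), 'tau': array([ 0.0000e+00, -6.2546e+01,  4.9000e-02, -3.9161e+01,  1.6000e-02,
        1.0000e-02, -0.0000e+00]), 'position': array([ 0.193, -0.594,  0.23 ]), 'ee_rot': array([-0.698, -0.111,  0.699, -0.11 ]), 'ft_force': array([-0.606, -0.454,  0.174]), 'torque': array([ 0.034, -0.043,  0.021]), 'grip_width': np.float64(1.003)}
[[-0.001  0.309 -0.951]
 [ 0.001 -0.951 -0.309]
 [-1.    -0.001  0.   ]]
0.0187
scene [ 1.187 -0.503  0.709] [-0.614  0.512 -0.6  ]
lock_mouth [([240, 192], 0.86)]
key [([301, 176], 0.47)]
key_grip [([300, 162], 0.68), ([197, 218], 0.61)]
tray [([209, 228], 0.79)]
tray_handle [([207, 195], 0.57), ([245, 182], 0.25)]
stand [([301, 180], 0.74)]
lock [([224, 187, 28, 24], 0.68)]
dock [([208, 230], 0.63)]
bench_dog [([247, 181], 0.51)]
bushing [([197, 219], 0.53)]
glue_bottle [([340, 234], 0.92)]
screw_cup [([156, 341], 0.67), ([209, 232], 0.55)]
side [0.309 0.847 0.669] [ 0.245 -0.798 -0.551]
lock_mouth [([276, 206], 0.61)]
key [([254, 283], 0.73)]
key_grip [([255, 264], 0.77), ([278, 198], 0.45)]
tray [([279, 196], 0.9)]
tray_handle [([282, 165], 0.84)]
stand [([251, 286], 0.9)]
lock [([266, 198, 18, 24], 0.73)]
dock [([280, 201], 0.97)]
bench_dog [([278, 196], 0.65), ([307, 256], 0.52)]
bushing [([252, 284], 0.53)]
glue_bottle [([174, 244], 0.63), ([167, 319], 0.29)]
screw_cup [([244, 155], 0.82)]
wrist [ 0.261 -0.572  0.373] [-0.27  -0.087 -0.959]
lock_mouth []
key []
key_grip []
tray []
tray_handle []
stand []
lock []
dock []
bench_dog []
bushing []
glue_bottle []
screw_cup []
```

View pics/a_scene.png

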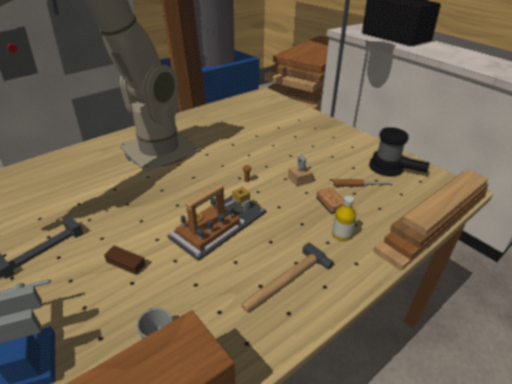

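View pics/a_side.png

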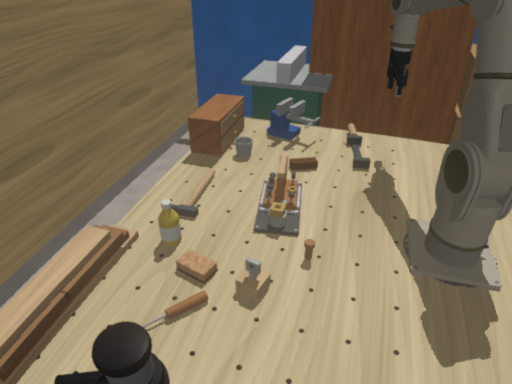

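```bash
python3 - <<'E'
from h import *
for n,z,s,d in [("lock_mouth",.068,(240,192),(276,206)),("key",.015,(301,176),(254,283)),("key_grip",.075,(300,162),(255,264)),("tray",.012,(209,228),(279,196)),("handle",.124,(207,195),(282,165)),("stand",0,(301,180),(251,286)),("dock",0,(208,230),(280,201)),("glue",0,(340,234),(174,244)),("cup",0,(156,341),(244,155))]:
    a=at_z("scene",s,z)[0]; b=at_z("side",d,z)[0]; print(n,a.round(3),b.round(3))
E
```

```text
lock_mouth [0.491 0.018 0.068] [0.494 0.022 0.068]
key [0.488 0.277 0.015] [0.483 0.271 0.015]
key_grip [0.488 0.265 0.075] [0.482 0.268 0.075]
tray [ 0.512 -0.108  0.012] [ 0.516 -0.111  0.012]
handle [ 0.509 -0.104  0.124] [ 0.512 -0.117  0.124]
stand [0.49  0.277 0.   ] [0.491 0.27  0.   ]
dock [ 0.505 -0.108  0.   ] [ 0.509 -0.102 -0.   ]
glue [ 0.75   0.174 -0.   ] [0.739 0.188 0.   ]
cup [ 0.729 -0.388  0.   ] [ 0.721 -0.37   0.   ]
```

The side view shows the stand and key near (253,275) and the lock near (277,206). The tray lies beyond the lock, and the bench dog is at (309,248). The scene view agrees. I'll move over the dock and look with the wrist camera.

>>> {"name": "send_rows", "arguments": {"grip": [0, 0, 0, 0, 0], "offset": [[-12, -28, -26], [-24, -56, -53], [-36, -84, -79], [-48, -112, -106], [-60, -140, -132]], "twist": [-7, -14, -21, -28, -35]}}

```text
clock: 2.37
position: [0.2759, -0.4188, 0.2919]
ee_rot: [-0.632, -0.317, 0.632, -0.317]
ft_force: [1.4, 0.3, 0.9]
grip_width: 1.003
```

```bash
cat >> h.py <<'E'
def to(xyz,yaw_y=None):
    """offset (mm) & twist (deg) from measured pose to target TCP; yaw_y = world heading (deg) of tool y"""
    p,R,o=pose(); d=R.T@(np.array(xyz)-p)*1000; 
    cur=np.degrees(np.arctan2(R[1,1],R[0,1])); tw=None
    if yaw_y is not None: tw=-((yaw_y-cur+180)%360-180)
    print("t",round(float(o["clock"]),2),"p",p.round(4),"yawY",round(cur,2),"tilt",np.degrees(np.arccos(-R[2,0])).round(2),"F",np.round(o["ft_force"],1),"w",round(float(o["grip_width"]),3),"j7",np.round(o["joint_pos"],2)); print("offset",d.round(1),"twist",tw)
E
python3 -c "
from h import *
to((0.45,-0.05,.33),0)"
```

```text
t 2.37 p [ 0.2759 -0.4188  0.2919] yawY -36.67 tilt 0.03 F [1.4 0.3 0.9] w 1.003 j7 [ 1.13  0.04 -0.24  1.67  0.01  1.42  0.25]
offset [ -38.3  -80.5 -399.8] twist -36.67154929228593
```

>>> {"name": "send_rows", "arguments": {"grip": [0, 0, 0, 0, 0], "offset": [[-4, -8, -40], [-8, -16, -80], [-12, -24, -120], [-16, -32, -160], [-20, -40, -200]], "twist": [-7, -14, -21, -28, -36]}}

```text
clock: 2.78
position: [0.3642, -0.2349, 0.3118]
ee_rot: [-0.506, -0.493, 0.507, -0.494]
ft_force: [1.4, -0.7, 0.7]
grip_width: 0.999
```

```bash
python3 -c "
from h import *
to((0.45,-0.05,.33),0)"
```

```text
t 2.78 p [ 0.3642 -0.2349  0.3118] yawY -1.52 tilt 0.06 F [ 1.4 -0.7  0.7] w 0.999 j7 [ 0.94 -0.11 -0.43  1.78 -0.05  1.47  0.49]
offset [ -18.4   80.9 -187.1] twist -1.5241801108518587
```

>>> {"name": "send_rows", "arguments": {"grip": [0, 0, 0, 0, 0], "offset": [[-4, 16, -37], [-8, 32, -74], [-12, 48, -111], [-18, 66, -150], [-18, 80, -185]], "twist": [0, 0, 0, 0, 0]}}

```text
clock: 3.2
position: [0.4506, -0.0524, 0.3306]
ee_rot: [0.508, 0.491, -0.508, 0.493]
ft_force: [0.9, -0.4, 0.5]
grip_width: 0.996
```

```bash
python3 - <<'E'
from h import *
to((0.45,-0.05,.33),0)
p,R,o=pose(); E=ext("wrist",p,R); im,d=viewer.camera("wrist"); cv2.imwrite("pics/b_wrist.png",im); np.savez("b.npz",d=d,p=p,R=R)
for t,z in [("lock_mouth",.068),("tray",.012),("tray_handle",.124),("dock",0),("bushing",.034)]:
    for r in viewer.spot_point(t,"wrist")[:2]: print(t,np.round(r["position"]),round(r["score"],2),at_z("wrist",r["position"],z,E).round(4))
E
```

```text
t 3.2 p [ 0.4506 -0.0524  0.3306] yawY -1.86 tilt 0.14 F [ 0.9 -0.4  0.5] w 0.996 j7 [ 0.76 -0.07 -0.69  1.69 -0.04  1.5   0.03]
offset [ 0.6 -0.7 -2.3] twist -1.8579261822677609
lock_mouth [278.  99.] 0.64 [[0.485  0.0199 0.068 ]]
tray [290. 183.] 0.78 [[ 0.5076 -0.1088  0.012 ]]
tray_handle [300. 204.] 0.71 [[ 0.5064 -0.1048  0.124 ]]
bushing [274. 192.] 0.62 [[ 0.4796 -0.116   0.034 ]]
```

View pics/b_wrist.png

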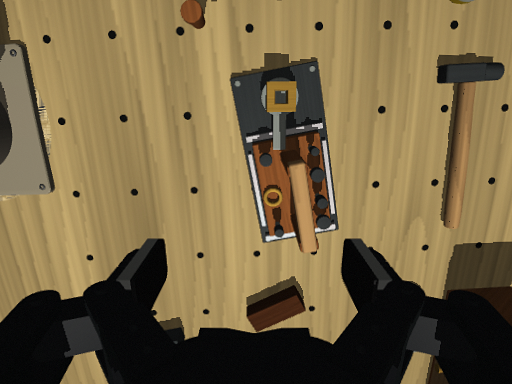

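```bash
python3 - <<'E'
from h import *
im=cv2.imread("pics/b_wrist.png"); c=im[45:165,210:350]; cv2.imwrite("pics/b_zoom.png",cv2.resize(c,None,fx=5,fy=5,interpolation=cv2.INTER_CUBIC))
z=np.load("b.npz");E=ext("wrist",z["p"],z["R"])
C=at_z("wrist",[(232,75),(317,60),(338,228),(264,242)],.012,E)
print(C.round(4)); 
for i in range(4): print(np.linalg.norm(C[i]-C[(i+1)%4]).round(4))
P=cloud("wrist",z["d"],E)
for uv in [(282,97),(271,97),(279,135),(260,80),(300,180),(308,230)]: print(uv,P[uv[1],uv[0]].round(4))
E
```

```text
[[ 0.4231  0.0559  0.012 ]
 [ 0.546   0.0726  0.012 ]
 [ 0.5877 -0.1904  0.012 ]
 [ 0.4631 -0.2117  0.012 ]]
0.124
0.2663
0.1264
0.2705
(282, 97) [0.4923 0.0226 0.0427]
(271, 97) [0.4757 0.0229 0.0683]
(279, 135) [ 0.4877 -0.0294  0.0423]
(260, 80) [0.4635 0.0477 0.0108]
(300, 180) [ 0.5042 -0.0717  0.134 ]
(308, 230) [ 0.5149 -0.1361  0.1333]
```

View pics/b_zoom.png

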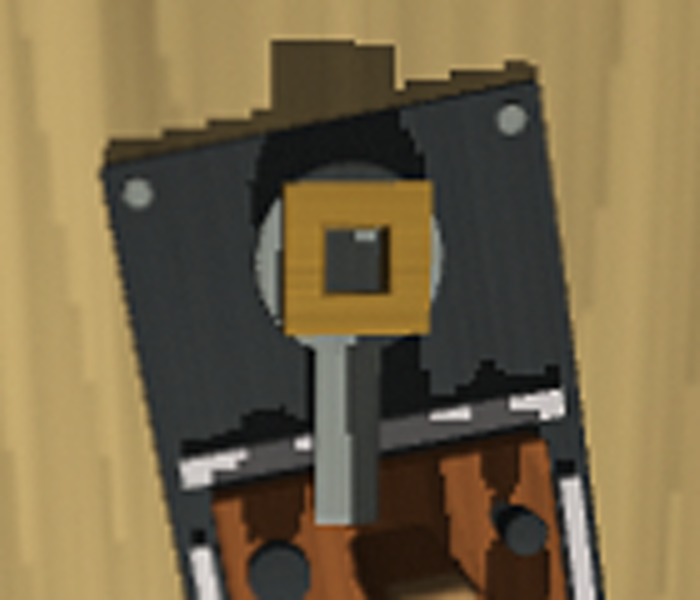

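```bash
python3 - <<'E'
from h import *
z=np.load("b.npz");E=ext("wrist",z["p"],z["R"])
im=cv2.imread("pics/b_wrist.png")
P=cloud("wrist",z["d"],E)
hsv=cv2.cvtColor(im,cv2.COLOR_BGR2HSV)
m=(abs(P[...,2]-.068)<.004)&(np.hypot(P[...,0]-.49,P[...,1]-.02)<.035)
q=P[m]; r=cv2.minAreaRect((q[:,:2]*1000).astype(np.float32)); print("block",m.sum(),r)
m=(abs(P[...,2]-.134)<.004)&(np.hypot(P[...,0]-.51,P[...,1]+.11)<.1)
q=P[m]; r=cv2.minAreaRect((q[:,:2]*1000).astype(np.float32)); print("bar",m.sum(),r)
m=(abs(P[...,2]-.040)<.006)&(abs(P[...,0]-.487)<.012)&(P[...,1]<-.001)&(P[...,1]>-.06)
q=P[m]; r=cv2.minAreaRect((q[:,:2]*1000).astype(np.float32)); print("catch",m.sum(),r)
cs=np.array([(285,183),(432,181),(430,334),(285,334)])/5+[210,45]-.4
C=at_z("wrist",cs,.068,E); print(C.round(4),C.mean(0)); print([np.degrees(np.arctan2(*(C[b]-C[a])[1::-1])) for a,b in [(0,1),(3,2),(3,0),(2,1)]])
hs=np.array([(323,225),(389,226),(389,295),(323,294)])/5+[210,45]-.4
C=at_z("wrist",hs,.068,E); print(C.round(4),C.mean(0))
E
```

```text
block 737 ((489.0408935546875, 23.55438804626465), (37.66663360595703, 37.20356369018555), 88.22626495361328)
bar 1528 ((508.62103271484375, -108.98213195800781), (23.90862464904785, 116.49058532714844), 9.197980880737305)
catch 476 ((487.5171813964844, -30.409687042236328), (58.17179489135742, 22.488941192626953), 89.98765563964844)
[[0.4705 0.0426 0.068 ]
 [0.5081 0.0419 0.068 ]
 [0.5077 0.0037 0.068 ]
 [0.4696 0.0049 0.068 ]] [0.48896947 0.0232803  0.068     ]
[np.float64(-0.9635599378694591), np.float64(-1.7690068131411665), np.float64(88.73599123507228), np.float64(89.38130614239243)]
[[0.48   0.032  0.068 ]
 [0.497  0.0312 0.068 ]
 [0.4969 0.014  0.068 ]
 [0.4798 0.0147 0.068 ]] [0.48843719 0.02296243 0.068     ]
```

>>> {"name": "send_rows", "arguments": {"grip": [0, 0, 0, 0, 0], "offset": [[4, 6, -40], [8, 12, -80], [12, 18, -120], [20, 24, -160], [40, 28, -200]], "twist": [0, 0, 0, 0, 0]}}

```text
clock: 3.92
position: [0.4851, 0.1424, 0.2921]
ee_rot: [0.51, 0.49, -0.508, 0.492]
ft_force: [1.1, -1.0, 0.1]
grip_width: 1.002
```

>>> {"name": "send_rows", "arguments": {"grip": [0, 0, 0, 0, 0], "offset": [[10, 2, -30], [20, 4, -40], [40, 4, -40], [50, 4, -40], [50, 4, -40]], "twist": [0, 0, 0, 0, 0]}}

```text
clock: 4.33
position: [0.4885, 0.1793, 0.2384]
ee_rot: [-0.507, -0.492, 0.51, -0.491]
ft_force: [-0.1, -0.0, 0.9]
grip_width: 1.001
```

```bash
python3 - <<'E'
from h import *
to((0.485,.27,.2),0)
p,R,o=pose(); E=ext("wrist",p,R); im,d=viewer.camera("wrist"); cv2.imwrite("pics/c_wrist.png",im); np.savez("c.npz",d=d,p=p,R=R)
for t,z in [("key_grip",.075),("stand",0)]:
    for r in viewer.spot_point(t,"wrist")[:2]: print(t,np.round(r["position"]),round(r["score"],2),at_z("wrist",r["position"],z,E).round(4))
P=cloud("wrist",d,E)
for z0 in (.091,.04):
    m=(abs(P[...,2]-z0)<.005)&(np.hypot(P[...,0]-.485,P[...,1]-.27)<.06)
    q=P[m]; print(z0,m.sum(),np.median(q[:,2]),cv2.minAreaRect((q[:,:2]*1000).astype(np.float32)))
E
```

```text
t 4.33 p [0.4885 0.1793 0.2384] yawY -1.98 tilt 0.23 F [-0.1 -0.   0.9] w 1.001 j7 [ 0.42  0.21 -0.96  1.68  0.17  1.35 -0.6 ]
offset [ 38.3  -6.5 -90.5] twist -1.9819914609346654
key_grip [246.  75.] 0.87 [[0.4833 0.2748 0.075 ]]
stand [250.  78.] 0.71 [[0.4861 0.2769 0.    ]]
0.091 579 0.08992533296671607 ((484.6203308105469, 274.85467529296875), (13.394903182983398, 35.30919647216797), 76.52737426757812)
0.04 2594 0.03922276971552918 ((484.7190246582031, 275.06402587890625), (60.481163024902344, 59.687652587890625), 75.37734985351562)
```

View pics/c_wrist.png

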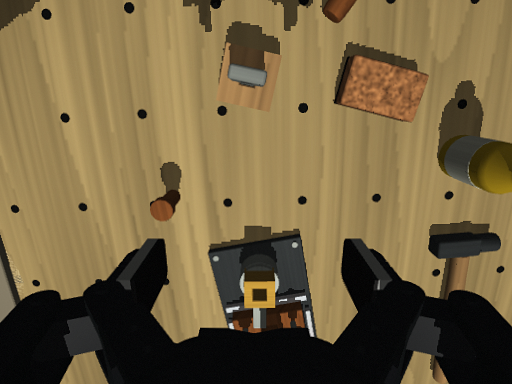

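>>> {"name": "send_rows", "arguments": {"grip": [0, 0, 0, 0, 0], "offset": [[6, 8, -17], [12, 16, -34], [18, 24, -51], [24, 32, -68], [30, 43, -85]], "twist": [-7, -14, -21, -28, -35]}}

```text
clock: 4.9
position: [0.5359, 0.2651, 0.2117]
ee_rot: [0.336, 0.622, -0.335, 0.623]
ft_force: [0.3, -0.0, 0.1]
grip_width: 0.997
```

>>> {"name": "send_rows", "arguments": {"grip": [0, 0, 0, 0, 0], "offset": [[2, 0, 0], [4, 0, 0], [6, 0, 0], [8, 0, 0], [8, 0, 0]], "twist": [-7, -14, -21, -28, -35]}}

```text
clock: 5.32
position: [0.5357, 0.2641, 0.2035]
ee_rot: [0.133, 0.694, -0.133, 0.695]
ft_force: [-0.2, -0.8, 0.2]
grip_width: 1.0
```

>>> {"name": "send_rows", "arguments": {"grip": [0, 0, 0, 0, 0], "offset": [[0, 0, 0], [0, 0, 0], [0, 0, 0], [0, 0, 0], [0, 0, 0]], "twist": [-7, -8, -8, -8, -8]}}

```text
clock: 5.73
position: [0.5351, 0.2648, 0.2031]
ee_rot: [0.087, 0.702, -0.087, 0.702]
ft_force: [1.2, -0.8, 0.3]
grip_width: 1.004
```

```bash
python3 - <<'E'
from h import *
to((0.4846,.275,.12),76.5)
p,R,o=pose(); E=ext("wrist",p,R); im,d=viewer.camera("wrist"); cv2.imwrite("pics/d_wrist.png",im); np.savez("d.npz",d=d,p=p,R=R)
P=cloud("wrist",d,E)
for z0 in (.091,.04):
    m=(abs(P[...,2]-z0)<.005)&(np.hypot(P[...,0]-.485,P[...,1]-.27)<.06)
    q=P[m]; print(z0,m.sum(),np.median(q[:,2]),cv2.minAreaRect((q[:,:2]*1000).astype(np.float32)))
E
```

```text
t 5.73 p [0.5351 0.2648 0.2031] yawY 75.94 tilt 0.04 F [ 1.2 -0.8  0.3] w 1.004 j7 [ 0.31  0.54 -1.16  1.53  0.5   1.39  0.45]
offset [ 83.1  -2.3 -51.5] twist -0.5613635017170395
0.091 713 0.08995866573126837 ((484.39349365234375, 274.7033996582031), (13.723711967468262, 34.88152313232422), 75.77538299560547)
0.04 2998 0.039281560217371836 ((484.4783935546875, 274.6201477050781), (60.35408020019531, 60.197303771972656), 75.85353088378906)
```

View pics/d_wrist.png

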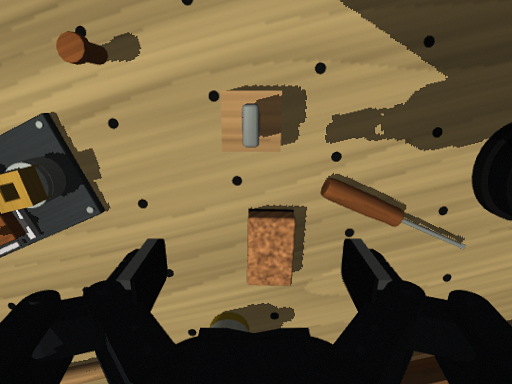

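>>> {"name": "send_rows", "arguments": {"grip": [0, 0, 0, 0, 0], "offset": [[18, -1, -20], [36, -2, -40], [60, -2.6, -51.5], [73, -2.6, -51.5], [73, -2.6, -51.5]], "twist": [0, 0, 0, 0, 0]}}

```text
clock: 6.2
position: [0.4834, 0.2736, 0.1275]
ee_rot: [0.084, 0.703, -0.086, 0.701]
ft_force: [0.6, -0.5, 0.1]
grip_width: 0.996
```

```bash
python3 - <<'E'
from h import *
to((0.4845,.2748,.057),75.8)
E
```

```text
t 6.2 p [0.4834 0.2736 0.1275] yawY 76.11 tilt 0.2 F [ 0.6 -0.5  0.1] w 0.996 j7 [ 0.32  0.53 -1.16  1.73  0.51  1.23  0.36]
offset [70.5  1.6  0.9] twist 0.3118275460622897
```

>>> {"name": "send_rows", "arguments": {"grip": [0, 0, 0, 0, 0], "offset": [[25, 1, 0.5], [50, 1.5, 0.5], [70, 1.5, 0.5], [70, 1.5, 0.5], [70, 1.5, 0.5]], "twist": [0, 0, 0, 0, 0]}}

```text
clock: 6.62
position: [0.4859, 0.2761, 0.0602]
ee_rot: [0.086, 0.702, -0.086, 0.702]
ft_force: [-0.2, 1.0, -0.4]
grip_width: 0.998
```

>>> {"name": "send_rows", "arguments": {"grip": [150, 255, 255, 255, 255], "offset": [[0, 0, 0], [0, 0, 0], [0, 0, 0], [0, 0, 0], [0, 0, 0]], "twist": [0, 0, 0, 0, 0], "newtons": 60}}

```text
clock: 7.03
position: [0.4854, 0.2762, 0.0603]
ee_rot: [0.085, 0.702, -0.085, 0.702]
ft_force: [-0.7, -0.6, 1.0]
grip_width: 0.301
```

```bash
python3 - <<'E'
from h import *
to((0.4845,.2748,.057),75.8)
E
```

```text
t 7.03 p [0.4854 0.2762 0.0603] yawY 76.13 tilt 0.05 F [-0.7 -0.6  1. ] w 0.301 j7 [ 0.26  0.61 -1.09  1.78  0.6   1.12  0.3 ]
offset [ 3.3 -1.6 -0.5] twist 0.33208242014501366
```

>>> {"name": "send_rows", "arguments": {"grip": [255, 255, 255, 255, 255], "offset": [[2, -1, 0], [2, -1, 0], [2, -1, 0], [2, -1, 0], [2, -1, 0]], "twist": [0, 0, 0, 0, 0]}}

```text
clock: 7.45
position: [0.4852, 0.2752, 0.0588]
ee_rot: [0.085, 0.702, -0.085, 0.702]
ft_force: [-2.6, -2.9, 11.8]
grip_width: 0.156
```

>>> {"name": "send_rows", "arguments": {"grip": [255, 255, 255, 255, 255], "offset": [[-5, 0, 0], [-15, 0, 0], [-35, 0, 0], [-55, 0, 0], [-55, 0, 0]], "twist": [0, 0, 0, 0, 0]}}

```text
clock: 7.87
position: [0.486, 0.2766, 0.1167]
ee_rot: [0.086, 0.701, -0.084, 0.703]
ft_force: [0.4, 0.5, -0.9]
grip_width: 0.155
```

```bash
python3 - <<'E'
from h import *
to((0.4845,.2748,.057),88.7)
for c in ("side","wrist"):
    im,d=viewer.camera(c); cv2.imwrite(f"pics/e_{c}.png",im if c=="wrist" else cv2.resize(im[200:330,180:340],None,fx=4,fy=4))
E
```

```text
t 7.87 p [0.486  0.2766 0.1167] yawY 76.16 tilt 0.26 F [ 0.4  0.5 -0.9] w 0.155 j7 [ 0.31  0.54 -1.15  1.74  0.53  1.21  0.35]
offset [59.7 -2.3 -1.3] twist -12.540025541526205
```

View pics/e_side.png

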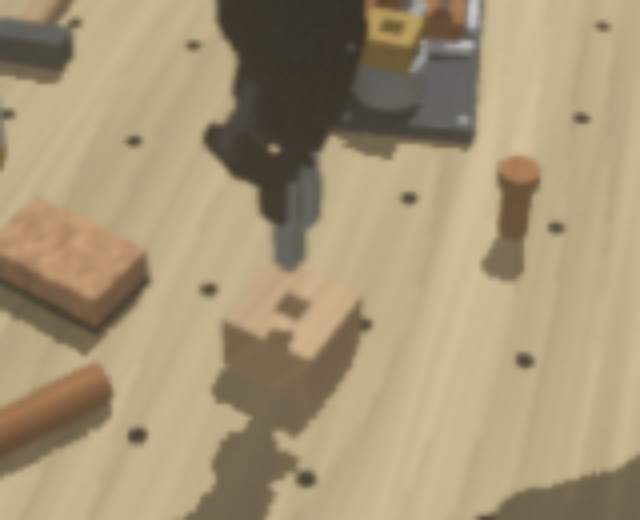

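View pics/e_wrist.png

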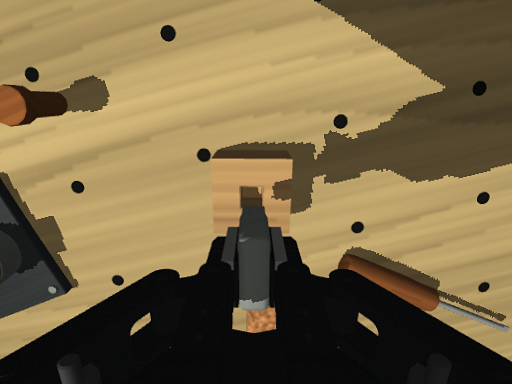

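>>> {"name": "send_rows", "arguments": {"grip": [255, 255, 255, 255, 255], "offset": [[-30, -12, 6], [-55, -40, 20], [-70, -75, 36], [-83, -112, 54], [-83, -150, 72]], "twist": [-2, -4, -6, -9, -12]}}

```text
clock: 8.38
position: [0.519, 0.1132, 0.1974]
ee_rot: [0.01, 0.706, -0.01, 0.708]
ft_force: [1.3, -0.1, -0.0]
grip_width: 0.155
```

```bash
python3 - <<'E'
from h import *
to((0.539,.022,.2),88.7)
E
```

```text
t 8.38 p [0.519  0.1132 0.1974] yawY 88.36 tilt 0.13 F [ 1.3 -0.1 -0. ] w 0.155 j7 [ 0.76  0.43 -1.3   1.71  0.43  1.33  0.92]
offset [ -2.5 -90.6  22.7] twist -0.34198180964716585
```

>>> {"name": "send_rows", "arguments": {"grip": [255, 255, 255, 255, 255], "offset": [[-1, -30, 7], [-2, -60, 15], [-2.5, -80, 20], [-2.5, -90, 22.5], [-2.5, -90, 22.5]], "twist": [0, 0, 0, 0, 0]}}

```text
clock: 8.8
position: [0.5381, 0.0208, 0.1973]
ee_rot: [0.013, 0.707, -0.013, 0.707]
ft_force: [0.3, 0.6, -0.9]
grip_width: 0.154
```

```bash
python3 - <<'E'
from h import *
to((0.489,.0233,.2),88.7)
p,R,o=pose(); E=ext("wrist",p,R); im,d=viewer.camera("wrist"); cv2.imwrite("pics/f_wrist.png",im); np.savez("f.npz",d=d,p=p,R=R)
P=cloud("wrist",d,E)
m=(abs(P[...,2]-.068)<.004)&(np.hypot(P[...,0]-.49,P[...,1]-.02)<.035)
q=P[m]; r=cv2.minAreaRect((q[:,:2]*1000).astype(np.float32)); print("block",m.sum(),r)
r=viewer.spot_point("lock_mouth","wrist"); print([(x["position"],x["score"],at_z("wrist",x["position"],.068,E)) for x in r])
E
```

```text
t 8.8 p [0.5381 0.0208 0.1973] yawY 87.91 tilt 0.08 F [ 0.3  0.6 -0.9] w 0.154 j7 [ 0.91  0.45 -1.29  1.69  0.44  1.34  1.08]
offset [ -2.6   0.7 -49.2] twist -0.7876221493418143
block 1516 ((488.998291015625, 22.624042510986328), (37.341976165771484, 38.36220932006836), 88.8920669555664)
[([251.3, 127.0], 0.72, array([[0.48896714, 0.02097751, 0.068     ]]))]
```

View pics/f_wrist.png

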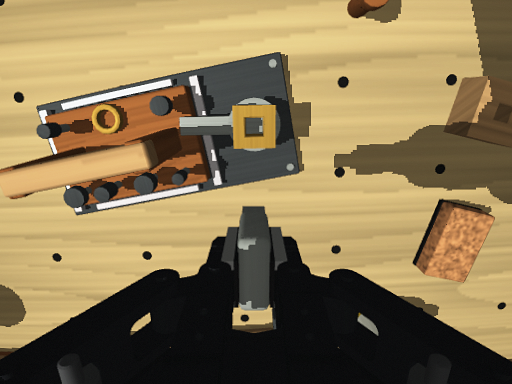

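```bash
python3 - <<'E'
from h import *
z=np.load("f.npz"); p,R=z["p"],z["R"]; E=ext("wrist",p,R)
im=cv2.imread("pics/f_wrist.png"); 
P=cloud("wrist",z["d"],E); T=(P-p)@R   # tool coords
cv2.imwrite("pics/f_zoom.png",np.hstack([cv2.resize(im[95:160,220:290],None,fx=5.7,fy=6,interpolation=cv2.INTER_CUBIC),cv2.resize(im[195:325,215:295],None,fx=5,fy=3,interpolation=cv2.INTER_CUBIC)]))
for r in range(206,330,8):
    print(r,[tuple((T[r,c]*1000).round(1)) for c in (246,252,258,264)])
E
```

```text
206 [(np.float64(199.0), np.float64(-8.8), np.float64(50.9)), (np.float64(197.6), np.float64(-1.6), np.float64(50.4)), (np.float64(199.0), np.float64(5.6), np.float64(50.9)), (np.float64(198.0), np.float64(12.8), np.float64(50.6))]
214 [(np.float64(-2.2), np.float64(-3.3), np.float64(-17.7)), (np.float64(-3.5), np.float64(-0.3), np.float64(-18.2)), (np.float64(-3.8), np.float64(2.7), np.float64(-18.3)), (np.float64(-1.6), np.float64(5.7), np.float64(-17.4))]
222 [(np.float64(-13.3), np.float64(-3.0), np.float64(-18.1)), (np.float64(-13.3), np.float64(-0.2), np.float64(-18.1)), (np.float64(-13.9), np.float64(2.5), np.float64(-18.3)), (np.float64(-12.8), np.float64(5.3), np.float64(-17.9))]
230 [(np.float64(-21.9), np.float64(-2.8), np.float64(-17.9)), (np.float64(-21.7), np.float64(-0.2), np.float64(-17.9)), (np.float64(-22.3), np.float64(2.4), np.float64(-18.1)), (np.float64(-20.9), np.float64(5.1), np.float64(-17.5))]
238 [(np.float64(-29.2), np.float64(-2.6), np.float64(-17.7)), (np.float64(-29.0), np.float64(-0.1), np.float64(-17.6)), (np.float64(-29.0), np.float64(2.3), np.float6
[... 1920 characters left out ...]
np.float64(-31.2), np.float64(-2.9), np.float64(16.3)), (np.float64(-31.0), np.float64(-0.2), np.float64(16.6)), (np.float64(-30.1), np.float64(2.5), np.float64(17.3)), (np.float64(198.3), np.float64(14.3), np.float64(200.6))]
318 [(np.float64(197.5), np.float64(-10.2), np.float64(213.2)), (np.float64(197.5), np.float64(-2.0), np.float64(213.2)), (np.float64(195.1), np.float64(6.2), np.float64(211.2)), (np.float64(197.4), np.float64(14.4), np.float64(213.1))]
326 [(np.float64(198.6), np.float64(-10.3), np.float64(227.6)), (np.float64(197.4), np.float64(-2.0), np.float64(226.5)), (np.float64(199.3), np.float64(6.3), np.float64(228.2)), (np.float64(196.8), np.float64(14.5), np.float64(226.0))]
```

View pics/f_zoom.png

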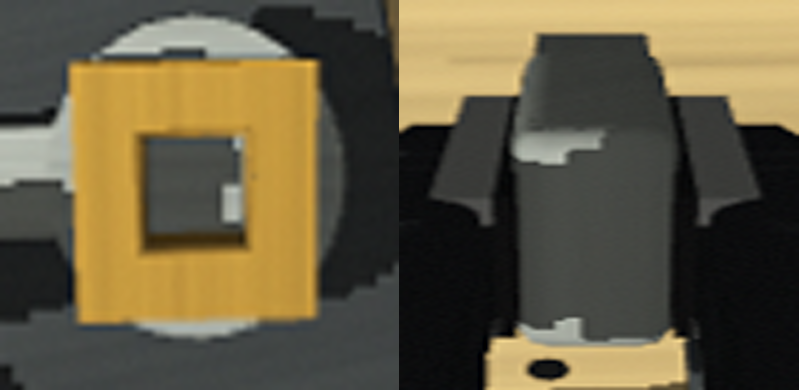

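>>> {"name": "send_rows", "arguments": {"grip": [255, 255, 255, 255, 255], "offset": [[10, 0, -18], [22, 0, -36], [40, -0.5, -48.8], [60, -0.5, -48.8], [66, -0.5, -48.8]], "twist": [-0.9, -0.9, -0.9, -0.9, -0.9]}}

```text
clock: 9.32
position: [0.4871, 0.0259, 0.1301]
ee_rot: [0.004, 0.708, -0.005, 0.706]
ft_force: [-0.6, -0.9, -1.6]
grip_width: 0.155
```

```bash
python3 - <<'E'
from h import *
to((0.4893,.0221,.087),88.8)
E
```

```text
t 9.32 p [0.4871 0.0259 0.1301] yawY 89.22 tilt 0.16 F [-0.6 -0.9 -1.6] w 0.155 j7 [ 0.99  0.41 -1.32  1.89  0.43  1.18  1.08]
offset [43.1 -3.8  2.4] twist 0.4154879804826237
```

>>> {"name": "send_rows", "arguments": {"grip": [255, 255, 255, 255, 255], "offset": [[0, 0, 0], [0, 0, 0], [0, 0, 0], [0, 0, 0], [0, 0, 0]], "twist": [0, 0, 0, 0, 0]}}

```text
clock: 9.73
position: [0.4898, 0.0248, 0.1329]
ee_rot: [0.006, 0.707, -0.006, 0.707]
ft_force: [-0.5, 0.8, -1.4]
grip_width: 0.152
```

```bash
python3 - <<'E'
from h import *
for i in range(2):
    to((0.4893,.0221,.087),88.8); im,d=viewer.camera("wrist")
cv2.imwrite("pics/g_wrist.png",cv2.resize(im[100:330,150:360],None,fx=2.5,fy=2.5))
E
```

```text
t 9.73 p [0.4898 0.0248 0.1329] yawY 89.05 tilt 0.06 F [-0.5  0.8 -1.4] w 0.152 j7 [ 1.    0.41 -1.32  1.88  0.43  1.18  1.08]
offset [45.9 -2.7 -0.5] twist 0.25105386002013574
t 9.78 p [0.4896 0.0246 0.1328] yawY 89.04 tilt 0.05 F [-0.4  0.1 -1.1] w 0.155 j7 [ 1.    0.41 -1.32  1.88  0.43  1.18  1.08]
offset [45.8 -2.6 -0.3] twist 0.24212882228488297
```

View pics/g_wrist.png

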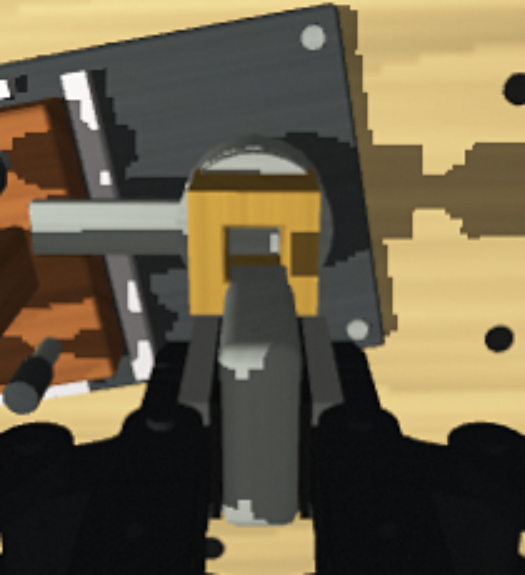

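>>> {"name": "send_rows", "arguments": {"grip": [255, 255, 255, 255, 255], "offset": [[3, -2.5, 0], [8, -2.5, 0], [12, -2.5, 0], [15, -2.5, 0], [15, -2.5, 0]], "twist": [0, 0, 0, 0, 0]}}

```text
clock: 10.25
position: [0.4887, 0.0219, 0.1164]
ee_rot: [0.006, 0.707, -0.006, 0.707]
ft_force: [-0.3, -0.0, -2.3]
grip_width: 0.152
```

```bash
python3 - <<'E'
from h import *
to((0.4893,.0221,.087),88.8); im,d=viewer.camera("wrist")
cv2.imwrite("pics/h_wrist.png",cv2.resize(im[140:260,190:320],None,fx=5,fy=5))
E
```

```text
t 10.25 p [0.4887 0.0219 0.1164] yawY 89.05 tilt 0.07 F [-0.3 -0.  -2.3] w 0.152 j7 [ 0.98  0.43 -1.3   1.9   0.45  1.16  1.07]
offset [29.4  0.2  0.6] twist 0.24611926810672458
```

View pics/h_wrist.png

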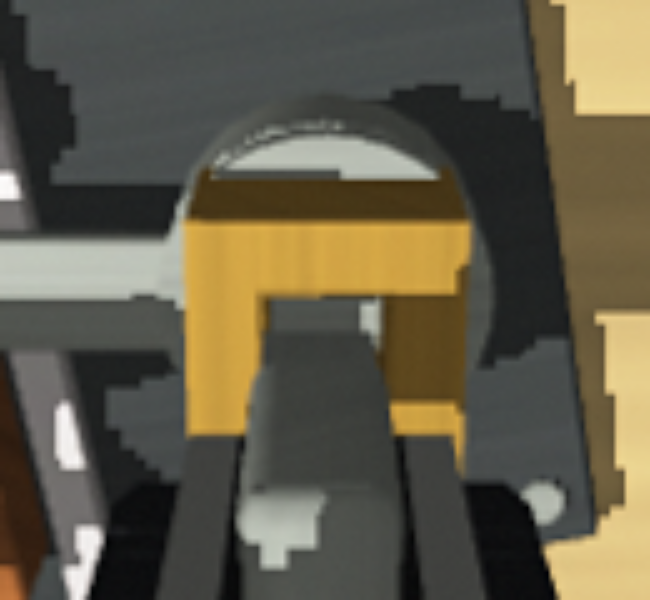

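>>> {"name": "send_rows", "arguments": {"grip": [255, 255, 255, 255, 255], "offset": [[3, 0, 0.5], [6, 0, 0.5], [9, 0, 0.5], [12, 0, 0.5], [12, 0, 0.5]], "twist": [0, 0, 0, 0, 0]}}

```text
clock: 10.72
position: [0.4893, 0.0219, 0.1046]
ee_rot: [0.006, 0.707, -0.006, 0.707]
ft_force: [-0.6, -0.1, -2.2]
grip_width: 0.157
```

```bash
python3 - <<'E'
from h import *
to((0.4893,.0221,.087),88.8)
E
```

```text
t 10.72 p [0.4893 0.0219 0.1046] yawY 89.04 tilt 0.04 F [-0.6 -0.1 -2.2] w 0.157 j7 [ 0.96  0.45 -1.28  1.91  0.47  1.14  1.05]
offset [17.6  0.2 -0. ] twist 0.2441755062632467
```

>>> {"name": "send_rows", "arguments": {"grip": [255, 255, 255, 255, 255], "offset": [[4, 0, 0], [8, 0, 0], [12, 0, 0], [16, 0, 0], [17, 0, 0]], "twist": [0, 0, 0, 0, 0]}}

```text
clock: 11.13
position: [0.4893, 0.0219, 0.0874]
ee_rot: [0.006, 0.707, -0.006, 0.707]
ft_force: [0.3, -0.4, -1.0]
grip_width: 0.158
```

```bash
python3 - <<'E'
from h import *
to((0.4893,.0221,.087),88.8)
E
```

```text
t 11.13 p [0.4893 0.0219 0.0874] yawY 89.04 tilt 0.05 F [ 0.3 -0.4 -1. ] w 0.158 j7 [ 0.94  0.47 -1.25  1.93  0.5   1.11  1.03]
offset [ 0.4  0.2 -0. ] twist 0.24194838279640862
```

>>> {"name": "send_rows", "arguments": {"grip": [255, 255, 255, 255, 255], "offset": [[0.7, 0, 0], [0.7, 0, 0], [0.7, 0, 0], [0.7, 0, 0], [0.7, 0, 0]], "twist": [0, 0, 0, 3, 7]}}

```text
clock: 11.55
position: [0.4898, 0.0224, 0.0877]
ee_rot: [0.05, 0.705, -0.049, 0.705]
ft_force: [-1.8, 2.5, -1.8]
grip_width: 0.152
```

>>> {"name": "send_rows", "arguments": {"grip": [255, 255, 255, 255, 255], "offset": [[0, 0, 0], [0, 0, 0], [0, 0, 0], [0, 0, 0], [0, 0, 0]], "twist": [5, 10, 15, 20, 25]}}

```text
clock: 11.97
position: [0.4894, 0.0228, 0.0876]
ee_rot: [0.202, 0.678, -0.202, 0.678]
ft_force: [-1.5, 1.8, -2.4]
grip_width: 0.15
```

```bash
python3 - <<'E'
from h import *
to((0.4893,.0221,.087),88.8); print(monitor.get_obs()["torque"])
E
```

```text
t 11.97 p [0.4894 0.0228 0.0876] yawY 56.84 tilt 0.05 F [-1.5  1.8 -2.4] w 0.15 j7 [ 0.86  0.4  -1.14  1.93  0.41  1.07  0.54]
offset [ 0.6 -0.6  0.3] twist -31.955136164455098
[0.634111   0.26273336 0.11026305]
```

>>> {"name": "send_rows", "arguments": {"grip": [255, 255, 255, 255, 255], "offset": [[0, 0, 0], [0, 0, 0], [0, 0, 0], [0, 0, 0], [0, 0, 0]], "twist": [5, 10, 15, 20, 25]}}

```text
clock: 12.38
position: [0.4895, 0.0227, 0.0876]
ee_rot: [0.344, 0.618, -0.343, 0.618]
ft_force: [-0.4, 1.6, -2.5]
grip_width: 0.154
```

>>> {"name": "send_rows", "arguments": {"grip": [255, 255, 255, 255, 255], "offset": [[0, 0, 0], [0, 0, 0], [0, 0, 0], [0, 0, 0], [0, 0, 0]], "twist": [4, 8, 12, 16, 18]}}

```text
clock: 12.8
position: [0.4895, 0.0226, 0.0876]
ee_rot: [0.436, 0.557, -0.436, 0.557]
ft_force: [-0.3, 2.1, -1.7]
grip_width: 0.156
```

```bash
python3 - <<'E'
from h import *
to((0.4893,.0221,.087),12); print(monitor.get_obs()["torque"])
im,d=viewer.camera("wrist"); cv2.imwrite("pics/i_wrist.png",im)
E
```

```text
t 12.8 p [0.4895 0.0226 0.0876] yawY 13.86 tilt 0.02 F [-0.3  2.1 -1.7] w 0.156 j7 [ 0.75  0.33 -0.99  1.93  0.32  1.05 -0.14]
offset [ 0.6 -0.3  0.4] twist 1.8592526388410135
[0.39108363 0.14768891 0.16963309]
```

View pics/i_wrist.png

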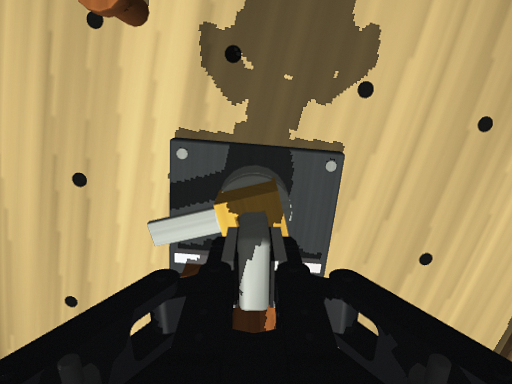

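>>> {"name": "send_rows", "arguments": {"grip": [255, 255, 255, 255, 255], "offset": [[0, 0, 0], [0, 0, 0], [0, 0, 0], [0, 0, 0], [0, 0, 0]], "twist": [1.5, 3, 4.5, 6, 6]}}

```text
clock: 13.27
position: [0.4896, 0.0224, 0.0876]
ee_rot: [0.464, 0.534, -0.464, 0.534]
ft_force: [-2.5, 4.3, 1.0]
grip_width: 0.156
```

```bash
python3 - <<'E'
from h import *
to((0.4893,.0221,.087),12); print(monitor.get_obs()["torque"])
E
```

```text
t 13.27 p [0.4896 0.0224 0.0876] yawY 7.98 tilt 0.01 F [-2.5  4.3  1. ] w 0.156 j7 [ 0.73  0.32 -0.97  1.93  0.31  1.04 -0.24]
offset [ 0.6 -0.3  0.3] twist -4.020894292152235
[0.93381066 0.5470602  0.56852734]
```

>>> {"name": "send_rows", "arguments": {"grip": [255, 255, 255, 120, 60], "offset": [[0, 0, 0], [0, 0, 0], [0, 0, 0], [0, 0, 0], [0, 0, 0]], "twist": [-2, -4, -4, -4, -4]}}

```text
clock: 13.68
position: [0.4901, 0.0212, 0.0877]
ee_rot: [0.445, 0.549, -0.445, 0.55]
ft_force: [0.1, 0.6, 0.1]
grip_width: 0.426
```

>>> {"name": "send_rows", "arguments": {"grip": [40, 0, 0, 0, 0], "offset": [[0, 0, 0], [0, 0, 0], [0, 0, 0], [-5, 0, 0], [-15, 0, 0]], "twist": [0, 0, 0, 0, 0]}}

```text
clock: 14.1
position: [0.4891, 0.0219, 0.1023]
ee_rot: [0.445, 0.55, -0.445, 0.549]
ft_force: [0.2, 0.2, -1.0]
grip_width: 0.999
```

```bash
python3 - <<'E'
from h import *
to((0.5086,-.109,.25),9.2); print(monitor.get_obs()["torque"])
im,d=viewer.camera("wrist"); cv2.imwrite("pics/j_wrist.png",im)
E
```

```text
t 14.1 p [0.4891 0.0219 0.1023] yawY 12.04 tilt 0.09 F [ 0.2  0.2 -1. ] w 0.999 j7 [ 0.76  0.3  -1.    1.92  0.29  1.07 -0.15]
offset [-147.7   -8.4  132. ] twist 2.841836003477084
[-0.05721934  0.01901801  0.04574158]
```

View pics/j_wrist.png

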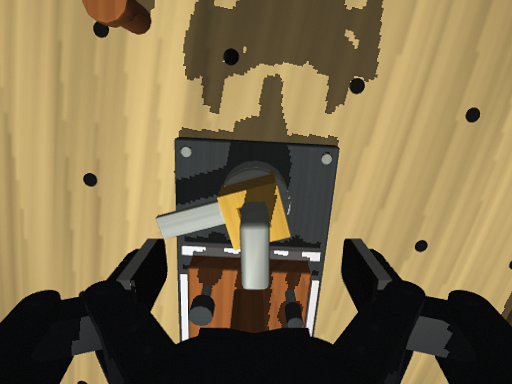

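>>> {"name": "send_rows", "arguments": {"grip": [0, 0, 0, 0, 0], "offset": [[-40, 0, 0], [-80, 0, 0], [-120, 0, 2], [-150, -2, 25], [-158, -4, 60]], "twist": [0, 0, 0, 1, 2]}}

```text
clock: 14.57
position: [0.5002, -0.0344, 0.2668]
ee_rot: [0.454, 0.54, -0.451, 0.546]
ft_force: [1.4, -0.1, 0.5]
grip_width: 0.997
```

>>> {"name": "send_rows", "arguments": {"grip": [0, 0, 0, 0, 0], "offset": [[0, -2, 40], [0, -4, 80], [0, -6, 110], [0, -6, 119], [0, -6, 119]], "twist": [1, 1, 1, 1, 1]}}

```text
clock: 14.98
position: [0.513, -0.1588, 0.2606]
ee_rot: [0.46, 0.537, -0.46, 0.537]
ft_force: [0.1, 0.5, -0.5]
grip_width: 1.003
```

```bash
python3 - <<'E'
from h import *
to((0.5086,-.109,.25),9.2)
p,R,o=pose(); E=ext("wrist",p,R); im,d=viewer.camera("wrist"); cv2.imwrite("pics/k_wrist.png",im); P=cloud("wrist",d,E); np.savez("k.npz",d=d,p=p,R=R)
m=(abs(P[...,2]-.134)<.004)&(np.hypot(P[...,0]-.51,P[...,1]+.11)<.1)
q=P[m]; r=cv2.minAreaRect((q[:,:2]*1000).astype(np.float32)); print("bar",m.sum(),r,np.median(q[:,2]))
m=(abs(P[...,2]-.119)<.005)&(np.hypot(P[...,0]-.489,P[...,1]-.0225)<.03)
q=P[m]; print("key",m.sum(),cv2.minAreaRect((q[:,:2]*1000).astype(np.float32)) if m.sum() else 0, np.median(q[:,2]))
print([(x["position"],x["score"],at_z("wrist",x["position"],.124,E)) for x in viewer.spot_point("tray_handle","wrist")])
E
```

```text
t 14.98 p [ 0.513  -0.1588  0.2606] yawY 8.77 tilt 0.02 F [ 0.1  0.5 -0.5] w 1.003 j7 [ 1.02  0.23 -0.93  1.61  0.19  1.39  0.23]
offset [ 10.6   3.3 -49.9] twist -0.4285081655892782
bar 3069 ((508.50933837890625, -109.46195220947266), (23.543001174926758, 116.84268951416016), 9.089743614196777) 0.1330187334288303
key 0 0 nan
[([259.6, 121.8], 0.81, array([[ 0.50996175, -0.10512379,  0.124     ]]))]
  return _methods._mean(a, axis=axis, dtype=dtype,
  ret = ret.dtype.type(ret / rcount)
```

View pics/k_wrist.png

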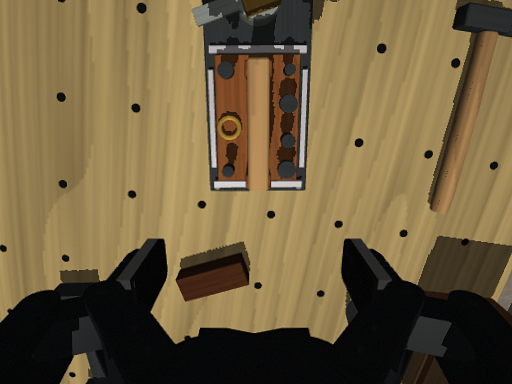

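>>> {"name": "send_rows", "arguments": {"grip": [0, 0, 0, 0, 0], "offset": [[10, 1, -25], [30, 2.6, -45], [55, 2.6, -49.5], [80, 2.6, -49.5], [90, 2.6, -49.5]], "twist": [-0.3, -0.3, -0.3, -0.3, -0.3]}}

```text
clock: 15.5
position: [0.5065, -0.1038, 0.1684]
ee_rot: [0.456, 0.541, -0.457, 0.539]
ft_force: [-0.7, 0.3, 0.3]
grip_width: 1.002
```

>>> {"name": "send_rows", "arguments": {"grip": [0, 0, 0, 0, 0], "offset": [[0, 0, 0], [0, 0, 0], [0, 0, 0], [0, 0, 0], [0, 0, 0]], "twist": [0, 0, 0, 0, 0]}}

```text
clock: 15.92
position: [0.5085, -0.1066, 0.1716]
ee_rot: [0.458, 0.538, -0.458, 0.54]
ft_force: [0.3, -0.9, 0.6]
grip_width: 1.0
```

```bash
python3 - <<'E'
from h import *
to((0.508,-.1095,.105),9.1)
E
```

```text
t 15.92 p [ 0.5085 -0.1066  0.1716] yawY 9.32 tilt 0.1 F [ 0.3 -0.9  0.6] w 1.0 j7 [ 0.95  0.27 -0.95  1.78  0.23  1.21  0.11]
offset [66.6 -1.1  2.7] twist 0.22448917611723118
```

>>> {"name": "send_rows", "arguments": {"grip": [0, 0, 0, 0, 0], "offset": [[15, -1, 2.5], [32, -1, 2.5], [50, -1, 2.5], [66, -1, 2.5], [66, -1, 2.5]], "twist": [0, 0, 0, 0, 0]}}

```text
clock: 16.33
position: [0.5059, -0.1091, 0.1024]
ee_rot: [0.457, 0.54, -0.458, 0.538]
ft_force: [-0.7, 0.5, 0.1]
grip_width: 1.0
```

>>> {"name": "send_rows", "arguments": {"grip": [100, 120, 140, 160, 200], "offset": [[0, 0, 0], [0, 0, 0], [0, 0, 0], [0, 0, 0], [0, 0, 0]], "twist": [0, 0, 0, 0, 0], "newtons": 60}}

```text
clock: 16.75
position: [0.5077, -0.1093, 0.1052]
ee_rot: [0.458, 0.539, -0.458, 0.539]
ft_force: [-1.6, 0.0, 0.7]
grip_width: 0.298
```

>>> {"name": "send_rows", "arguments": {"grip": [255, 255, 255, 255, 255], "offset": [[0, 0, 0], [0, 0, 0], [0, 0, 0], [0, 0, 0], [0, 0, 0]], "twist": [0, 0, 0, 0, 0], "newtons": 100}}

```text
clock: 17.17
position: [0.5083, -0.1091, 0.1053]
ee_rot: [0.458, 0.538, -0.457, 0.54]
ft_force: [3.8, -0.5, 5.4]
grip_width: 0.216
```

```bash
python3 - <<'E'
from h import *
to((0.508,-.1095,.105),9.1); print(monitor.get_obs()["torque"])
im,d=viewer.camera("side"); cv2.imwrite("pics/l_side.png",cv2.resize(im[120:250,220:350],None,fx=4.5,fy=4.5))
im,d=viewer.camera("wrist"); cv2.imwrite("pics/l_wrist.png",im)
E
```

```text
t 17.17 p [ 0.5083 -0.1091  0.1053] yawY 9.35 tilt 0.12 F [ 3.8 -0.5  5.4] w 0.216 j7 [ 0.92  0.35 -0.91  1.85  0.31  1.09  0.05]
offset [ 0.3 -0.4  0.3] twist 0.24866110602610547
[ 0.05359227 -0.59058096 -0.0039054 ]
```

View pics/l_side.png

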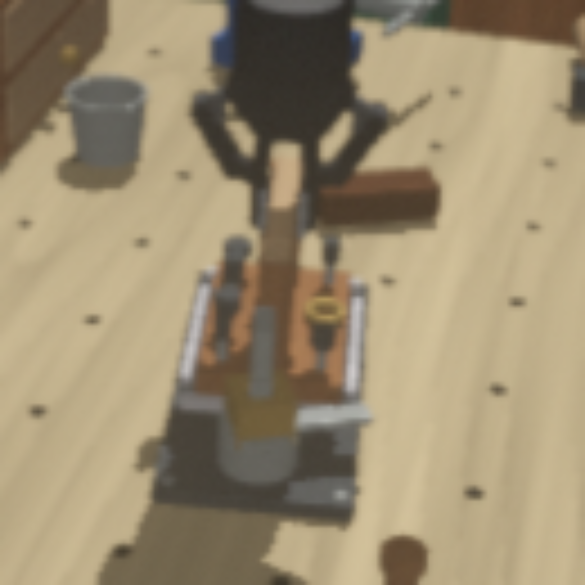

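View pics/l_wrist.png

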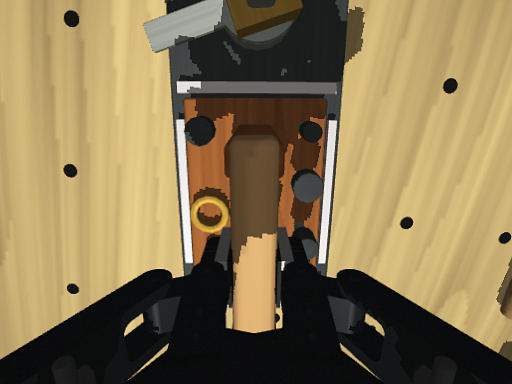

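>>> {"name": "send_rows", "arguments": {"grip": [255, 255, 255, 255, 255], "offset": [[-1, 0, 0], [-3, 0, 0], [-6, 0, 0], [-10, 0, 0], [-14, 0, 0]], "twist": [0, 0, 0, 0, 0], "newtons": 110}}

```text
clock: 17.68
position: [0.5068, -0.1091, 0.1185]
ee_rot: [0.457, 0.539, -0.458, 0.539]
ft_force: [-0.0, -0.3, -5.0]
grip_width: 0.212
```

```bash
python3 - <<'E'
from h import *
to((0.508,-.1095,.22),9.1); print(monitor.get_obs()["torque"])
im,d=viewer.camera("wrist"); cv2.imwrite("pics/m_wrist.png",im)
E
```

```text
t 17.68 p [ 0.5068 -0.1091  0.1185] yawY 9.34 tilt 0.07 F [-0.  -0.3 -5. ] w 0.212 j7 [ 0.93  0.33 -0.92  1.84  0.29  1.12  0.07]
offset [-101.5    1.     0.6] twist 0.24203568904977146
[ 0.02303348  0.00204105 -0.05802112]
```

View pics/m_wrist.png

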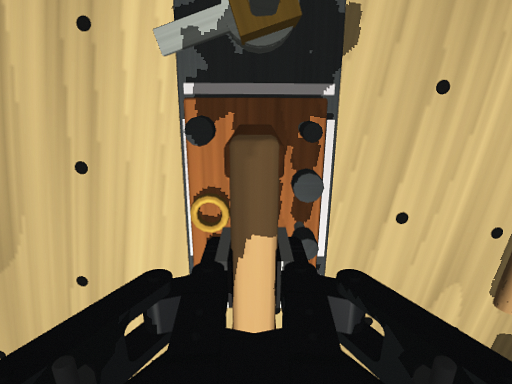

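>>> {"name": "send_rows", "arguments": {"grip": [255, 255, 255, 255, 255], "offset": [[-5, 0, 0], [-13, 0, 0], [-23, 0, 0], [-33, 0, 0], [-43, 0, 0]], "twist": [0, 0, 0, 0, 0]}}

```text
clock: 18.15
position: [0.5075, -0.1091, 0.1629]
ee_rot: [0.458, 0.539, -0.458, 0.539]
ft_force: [-0.5, -0.8, -4.6]
grip_width: 0.215
```

>>> {"name": "send_rows", "arguments": {"grip": [255, 255, 255, 255, 255], "offset": [[-10, 0, 0], [-20, 0, 0], [-30, 0, 0], [-40, 0, 0], [-48, 0, 0]], "twist": [0, 0, 0, 0, 0]}}

```text
clock: 18.57
position: [0.5075, -0.1091, 0.2108]
ee_rot: [0.458, 0.539, -0.458, 0.539]
ft_force: [-0.3, -0.4, -4.7]
grip_width: 0.211
```

>>> {"name": "send_rows", "arguments": {"grip": [255, 255, 255, 255, 255], "offset": [[-6, 0, 0], [-10, 0, 0], [-13, 0, 0], [-15, 0, 0], [-15, 0, 0]], "twist": [0, 0, 0, 0, 0]}}

```text
clock: 18.98
position: [0.5074, -0.1091, 0.2247]
ee_rot: [0.458, 0.539, -0.458, 0.539]
ft_force: [0.2, 0.4, -5.1]
grip_width: 0.213
```

>>> {"name": "send_rows", "arguments": {"grip": [255, 255, 255, 255, 255], "offset": [[0, 0, 0], [0, 0, 0], [0, 0, 0], [0, 0, 0], [0, 0, 0]], "twist": [0, 0, 0, 0, 0]}}

```text
clock: 19.4
position: [0.5073, -0.1091, 0.2244]
ee_rot: [0.458, 0.539, -0.458, 0.539]
ft_force: [-0.6, 0.8, -5.6]
grip_width: 0.215
```

```bash
python3 - <<'E'
from h import *
to((0.508,-.1095,.22),9.1); print(monitor.get_obs()["torque"])
p,R,o=pose(); E=ext("wrist",p,R); im,d=viewer.camera("wrist"); cv2.imwrite("pics/n_wrist.png",im); P=cloud("wrist",d,E)
for uv in [(222,115),(192,170),(325,100),(275,110),(225,250),(240,160),(265,160),(255,300)]: print(uv,P[uv[1],uv[0]].round(4))
ims,_=viewer.camera("side"); imc,_=viewer.camera("scene")
cv2.imwrite("pics/n_2.png",np.hstack([cv2.resize(ims[100:250,210:360],None,fx=2.6,fy=2.6),cv2.resize(imc[120:270,150:300],None,fx=2.6,fy=2.6)]))
E
```

```text
t 19.4 p [ 0.5073 -0.1091  0.2244] yawY 9.34 tilt 0.01 F [-0.6  0.8 -5.6] w 0.215 j7 [ 0.98  0.21 -0.96  1.71  0.18  1.31  0.15]
offset [4.4 0.6 0.5] twist 0.24442947307858276
[0.0054161  0.00085323 0.0221086 ]
(222, 115) [ 0.4752 -0.0509  0.1522]
(192, 170) [ 0.4586 -0.0935  0.1514]
(325, 100) [ 0.5436 -0.0293  0.1526]
(275, 110) [ 0.5109 -0.0416  0.1533]
(225, 250) [ 0.4932 -0.1     0.2511]
(240, 160) [ 0.4937 -0.0601  0.2525]
(265, 160) [ 0.5031 -0.0585  0.2532]
(255, 300) [ 0.5098 -0.1222  0.252 ]
```

View pics/n_wrist.png

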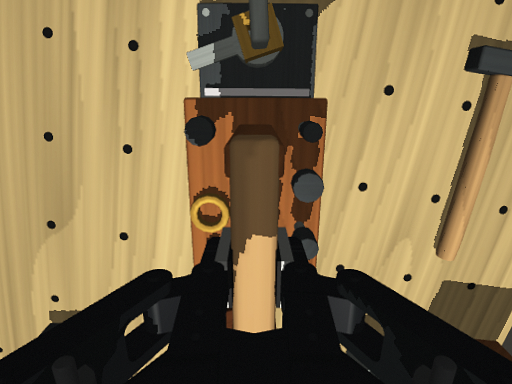

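View pics/n_2.png

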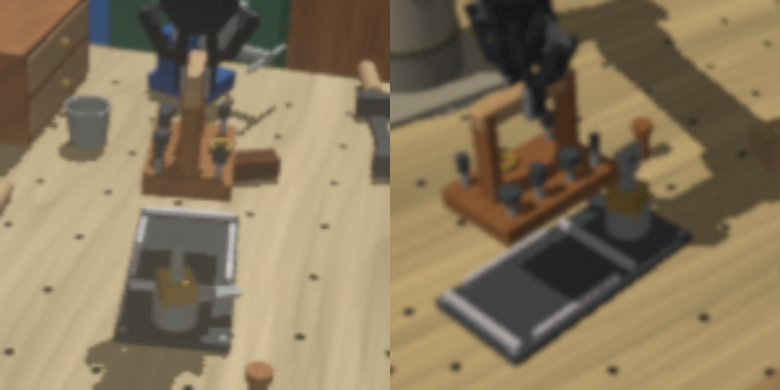

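```bash
python3 - <<'E'
from h import *
print(np.abs(monitor.get_obs()["joint_velocities"]).max()); print(manip.hand_in())
E
```

```text
0.0013617457408727108
the job is handed in; nothing more can be done
None
```

The job is handed in, and my last checks found nothing wrong. The hand-in gives no verdict, so I don't have the official result.

**What I did:** I took the key from the stand and pushed it down into the lock. I turned it clockwise until the torque rose sharply at the stop. Then I let go of the key, gripped the tray's handle in the middle at 110 N and lifted it straight up. I handed in at about 19.6 s of the 69 s allowed.

**Last checks before handing in:**
- **Tray:** depth readings put the underside about 130 mm above the bench. The readings across its base agree within 2 mm, so it is level. It hangs free with about 5 N of weight, and the arm was at rest.
- **Bushing:** it is still lying on the tray.
- **Key depth:** it stands upright in the lock. From the arm's height before I let go, it was about 25 mm deep.
- **Lock:** the catch is clear of the tray. I measured about 1.2 rad in the picture, then turned about 6° further to the stop.
- **Bystanders:** none of those in view had visibly moved, but I didn't measure them. The last pictures did not show all of them.

**Disagreements:** the network's lock position was about 2 mm off my own measurement, and its handle position about 5 mm off. I used the values fitted from the depth pictures. The arm also stopped 2–4 mm off target after some moves, and I corrected this before inserting the key and before gripping the tray.

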